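# Switch the air from the kettle whistle to the ceramic bird

### The job

On the music box counter three air-driven whistle boxes stand on wooden stands, each with its own ball valve: a celadon ceramic bird, a copper kettle and a silver heart. The air is now on at the kettle: first turn the kettle's valve fully shut (lever crosswise to its pipe), then turn the bird's valve fully open (lever along its pipe), each up to its stop. Leave the heart's valve shut as it is.

Things in the scene. Friction and masses are not known exactly. Their poses are not given: they have to be found in the camera images.
- kettle_valve (a joint): Valve of the copper kettle, open at the start: steel bar lever 12 mm wide, 16 mm high, reaching 88 mm from the stem, top 93 mm above the counter. 0 rad = shut, lever crosswise, along +y of the stem point; 1.57 = open, lever along the pipe, to -x of the stem point. Opens anticlockwise seen from above; hard stops at 0 and 1.57; stays where left; takes about 2 N at 65 mm out.
- kettle_stem (a point): Valve stem on the stand of the copper kettle (round, 82 mm across, with spout and arched handle); fixed. Point on the stem axis at the lever's mid-height, 85 mm above the counter; x runs along the pipe to the figure (centre 125 mm off, top under 120 mm), z up. Wood base 270 x 100 x 18 mm; pipe top 57 mm above the counter.
- bird_valve (a joint): Valve of the ceramic bird, shut or nearly so at the start: the same kind of lever with the same joint values as kettle_valve.
- bird_stem (a point): Valve stem on the stand of the ceramic bird (round body with head, beak and tail, about 100 mm tall); otherwise as kettle_stem.
- heart_valve (a joint): Valve of the flat silver heart-shaped box, on a like stand beside the other two, stems at least 210 mm apart; same lever and joint values. Shut or nearly so, to be left alone.

How it is judged:
By the outcome, as a careful person would: the job done as asked, in the order asked, and still so for the second after the job is handed in, with the robot touching nothing.
It also fails if it takes over 45 s, if anything falls off the work surface, if the arm or the gripper's body presses on something with over 40 N, if the wrist force passes 120 N, or if a joint passes its speed limit or range.

### The arm

A 6-joint arm with a two-finger parallel gripper is mounted at the origin on the work surface. World frame = base frame: x ahead of the robot, y to its left, z up, the work surface at z = 0. Lengths are in m, angles in rad, forces in N, time in s.
With the tool pointing down it reaches from about 0.275 to 0.85 m from the base axis. Payload 19 kg.
Tool frame: the origin (TCP) lies at the very end of the fingers, on their centre line; the grasp point (between the pads) lies 19 mm behind it; z points along the fingers, y is the line along which they close (so a half turn about z gives the same grasp; the last joint's range is limited). The gripper opens to 85 mm and grips with 20 to 120 N. Pads are 22 mm wide; open, the fingers measure 114 mm over their backs; the gripper's body (76 mm by 85 mm) begins 54 mm behind the grasp point. The pads swing forward as they close: fully open they stand 13 mm farther back than shut.
Start: joints at [-1.422, 0.15, 1.437, -0, 1.554, -0.134], TCP at [0.16, -0.552, 0.231] pointing down, gripper open.
Joint ranges: [-2.8, 2.8], [-0.68, 2.1], [0.12, 2.68], [-1.39, 4.53], [0.16, 2.79], [-2.81, 2.81]. Speed limits (rad/s): [1.89, 1.89, 2.22, 3.01, 3.01, 3.01].

### API

Orientations are given as a unit quaternion [w, x, y, z].
In Python, from cell import manip gives the robot as it stands. The module is installed in compiled form; this text tells all that it offers.
- The arm moves only by the tool drive_tool, never from a script. Its argument "deltas" is a list of rows, each an object with "dp": the shift along the tool's x, y, z scaled (see below), a list of three; "dr": the turn, a rotation vector about the tool's x, y, z scaled (see below), a list of three; "hand": the finger opening in mm, from 0 to 85.4. In form: [{"dp": [tx, ty, tz], "dr": [wx, wy, wz], "hand": hand}, ...]. A call has exactly 10 rows; each row is the pose to reach, as a shift and turn from the pose commanded when the call began, along the tool's axes at that moment, turning the shorter way round; what a row does not reach only later rows make up. The controller multiplies each number of a shift by 0.1 m and each number of a turn by 360 degrees. A row lasts 1/12 s, in which the tool goes at most 41.7 mm and 7.16 degrees, less where a joint would pass 70% of its speed; a pose out of reach is approached as far as the arm can. A call with a number of a shift or a turn outside -1 to 1 is refused whole. A call with a gripper value outside its range is refused whole. The fingers move at their own pace and stop on an object; "squeeze" is the grip in N (left out, the last holds). Time passes only in rows, so rows that repeat a pose let the fingers close, or fill a call up. It gives the time, the measured TCP pose, the force, the opening and the grip force at its end, in the units of the state.
- manip.state(): the state, without advancing time (a new reading comes with each control period).
- manip.camera(name): name is "scene" or "top" or "wrist"; returns a dict with "color" (384x512x3 uint8, red, green, blue), "fovy" (degrees; the focal length in pixels is half the picture's height over the tangent of half this angle, whatever the lens; pixels are square), "cx", "cy" (the principal point, pixels), "rvec" (rotation vector, rad) and "tvec" (3), from world to camera coordinates, as OpenCV has them; the wrist camera has in their place "hand_eye" (4x4, takes a point from camera to tool coordinates, whose origin is the TCP and whose axes are the flange's). Camera axes: x right, y down, z forward; pixel columns grow to the right and rows downward; lengths in m; the calibration is good to about 2 mm. The wrist camera is an equidistant fisheye: a pixel r from the principal point sees the ray r / f radians off the axis. A picture is of the moment at which its call begins: read the wrist's pose just before it. There is no depth.
- manip.finish_job(): hands the job in; it is judged then, once.
The state is a dict: "time": time; "qpos": joint angles; "qvel": joint speeds; "joint_torque": joint torques, N m; "position": TCP position; "tcp_rot": TCP orientation; "contact_force": force on the tool from outside, world axes, zero at the start; "moment": the same for the moment, N m; "width": finger opening in m; "gripper_force": force on a finger pad.
Only numpy, scipy, OpenCV 4.12 (cv2) and the standard library are available. Lean on these libraries where they do the work, as an engineer would, in place of code of your own. Each camera call takes 0.05 s, during which the arm holds its last target. There are 200 camera calls.

## Working session

There is one attempt and no reset: what is moved stays moved. The work goes in short steps, Python scripts to look and compute and a tool call to move; the robot and the scene stay as the last step left them, time stands still between calls to the robot, and variables do not carry over. Pictures are saved under pics/ and viewed, at most 10 in all, crops included, and the job is handed in when it is done.

Besides the shell and the picture viewer there is one more tool, called after "Emit:" by a JSON object that holds its "api" and its "payload". drive_tool: Moves the arm, as the interface text tells. Its arguments: {"type":"object","properties":{"deltas":{"type":"array","items":{"type":"object","properties":{"dp":{"type":"array","items":{"type":"number"}},"dr":{"type":"array","items":{"type":"number"}},"hand":{"type":"number"}}}},"squeeze":{"type":"number"}},"required":["deltas"]}

```bash
mkdir -p pics; python3 - <<'E'
from cell import manip
import cv2,pickle
s=manip.state();print(s)
d={}
for n in("scene","top"):
    c=manip.camera(n);d[n]=c;cv2.imwrite(f"pics/{n}0.png",c["color"][...,::-1]);print({k:v for k,v in c.items() if k!="color"})
pickle.dump(d,open("d.pkl","wb"))
E
```

```text
{'time': 0.0, 'qpos': array([-1.42201264e+00,  1.50963184e-01,  1.43797610e+00,  2.59975712e-05,
        1.55378689e+00, -1.33960477e-01]), 'qvel': array([-0.00069416, -0.00034311,  0.00133955, -0.00051463,  0.00069572,
       -0.00122399]), 'joint_torque': array([ 2.48930453e-03, -7.13058472e+01, -5.70860445e+01,  1.06296461e-04,
        8.99394712e-03, -2.35538403e-05]), 'position': array([ 0.16039802, -0.55194367,  0.23071579]), 'tcp_rot': array([-5.66840686e-04,  9.90023473e-01,  1.40901392e-01,  8.79585803e-06]), 'contact_force': array([-0.28282069, -0.57424564, -0.42387741]), 'moment': array([ 0.00792701,  0.03177488, -0.00397494]), 'gripper_force': 0.0, 'width': 0.08512948915747022}
{'fovy': 47.817033744716326, 'cx': 250.97448531951423, 'cy': 195.98531020607533, 'rvec': array([ 2.18774526,  0.90340784, -0.37201584]), 'tvec': array([-0.39957032, -0.18123861,  1.21519276])}
{'fovy': 51.65044394184486, 'cx': 255.67173035012448, 'cy': 200.32108107819937, 'rvec': array([ 2.17149808, -2.23473874,  0.02035638]), 'tvec': array([0.01061916, 0.53535711, 0.97682293])}
```

View pics/top0.png

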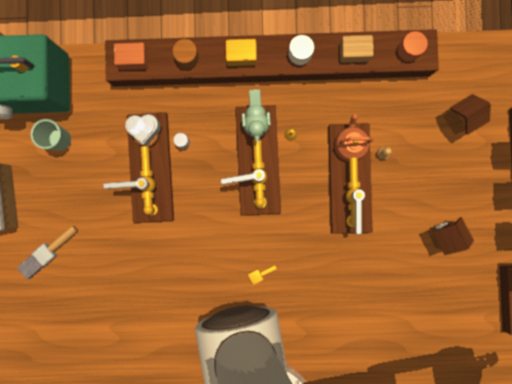

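View pics/scene0.png

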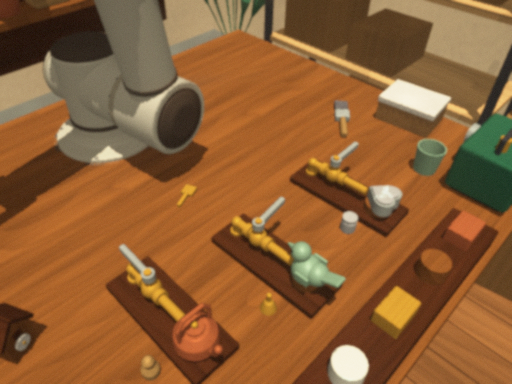

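The top view shows the heart at stem (143,184), the bird at stem (260,176) with lever tip (222,182), and the kettle at stem (359,196) with lever tip (359,233). The arm is out of view. Next I'll measure these using the white lever masks.

```bash
cat >h.py <<'E'
import numpy as np,cv2
def K(c):
    f=c["color"].shape[0]/2/np.tan(np.radians(c["fovy"])/2)
    return np.array([[f,0,c["cx"]],[0,f,c["cy"]],[0,0,1]])
def ray(c,uv,z):
    R=cv2.Rodrigues(c["rvec"])[0];o=-R.T@c["tvec"]
    d=R.T@np.linalg.inv(K(c))@np.array([uv[0],uv[1],1.])
    return o+d*(z-o[2])/d[2]
def levers(c):
    """steel bars: long thin light grey blobs -> stem and tip ends at lever top height"""
    hsv=cv2.cvtColor(c["color"],cv2.COLOR_RGB2HSV)
    m=cv2.inRange(hsv,(0,0,140),(179,60,255));out=[]
    for k in cv2.findContours(m,cv2.RETR_EXTERNAL,cv2.CHAIN_APPROX_NONE)[0]:
        if 80<cv2.contourArea(k)<900:
            r=cv2.minAreaRect(k);b=cv2.boxPoints(r)
            if max(r[1])<2*min(r[1]):continue
            e=[(b[i]+b[(i+1)%4])/2 for i in range(4)]
            e=e[::2] if np.linalg.norm(e[0]-e[2])>np.linalg.norm(e[1]-e[3]) else e[1::2]
            out.append((r,[ray(c,p,.093).round(4) for p in e]))
    return out
E
python3 - <<'E'
import pickle;from h import *
d=pickle.load(open("d.pkl","rb"))
for n in d:
    print(n)
    for r,e in levers(d[n]):print(np.round(r[0]),np.round(r[1],1),e,np.linalg.norm(e[0]-e[1]))
t=d["top"]
for n,p in dict(heart=(143,184),bird=(260,176),kettle=(359,196)).items():print(n,ray(t,p,.093))
for n,p in dict(heart=(340,162),bird=(258,225),kettle=(146,273)).items():print(n,ray(d["scene"],p,.093))
# base corners at z=.018
hsv=cv2.cvtColor(t["color"],cv2.COLOR_RGB2HSV)
cv2.imwrite("pics/crop.png",cv2.resize(t["color"][85:245,200:400,::-1],None,fx=4,fy=3.75 and 4,interpolation=cv2.INTER_CUBIC)[:600])
E
```

```text
scene
[136. 262.] [43.1 12.7] [array([ 0.4576, -0.2382,  0.093 ]), array([ 0.5529, -0.2389,  0.093 ])] 0.0953025707942865
[269. 213.] [ 9. 39.] [array([0.5891, 0.0674, 0.093 ]), array([ 0.5956, -0.0262,  0.093 ])] 0.09382542299398389
[106. 153.] [14.1 28.2] [array([ 0.2093, -0.0784,  0.093 ]), array([ 0.1848, -0.1355,  0.093 ])] 0.062134209578942924
[ 25. 107.] [10.  58.3] [array([-0.1191, -0.0759,  0.093 ]), array([-0.1173, -0.2224,  0.093 ])] 0.14651105760317204
[195.  41.] [ 7.4 52.6] [array([-0.1169,  0.5327,  0.093 ]), array([-0.1176,  0.3231,  0.093 ])] 0.20960116888987043
top
[ 36. 261.] [16.2 35.3] [array([0.4356, 0.4666, 0.093 ]), array([0.3848, 0.5277, 0.093 ])] 0.07945973823264203
[358. 212.] [43. 10.] [array([ 0.5498, -0.2374,  0.093 ]), array([ 0.4528, -0.2339,  0.093 ])] 0.09706312379065489
[121. 184.] [ 5.2 33.2] [array([0.5794, 0.263 , 0.093 ]), array([0.578 , 0.3386, 0.093 ])] 0.07561296185178835
[242. 176.] [10.1 42.6] [array([ 0.5908, -0.0241,  0.093 ]), array([0.5854, 0.0725, 0.093 ])] 0.09675081395006452
heart [0.57757238 0.24948553 0.093     ]
bird [ 0.58797088 -0.01686138  0.093     ]
kettle [ 0.53612582 -0.23916995  0.093     ]
heart [0.59657617 0.25023961 0.093     ]
bird [ 0.59921979 -0.02008618  0.093     ]
kettle [ 0.53981514 -0.23999866  0.093     ]
```

View pics/crop.png

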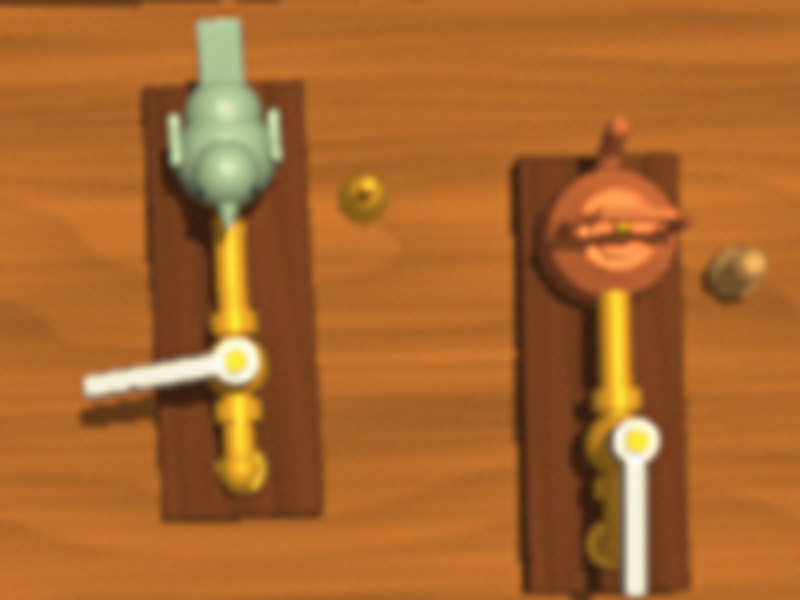

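The crop maps to full pixels by dividing by 4 and adding (200,85). That gives the bird stem at (259,175.2) and its tip at about (221,181.5), and the kettle stem at (359,195.2) with its tip at about (358.8,234). Next I'll refine the lever directions and the stand yaw.

```bash
python3 - <<'E'
import pickle;from h import *
from cell import manip
d=pickle.load(open("d.pkl","rb"));t=d["top"]
f=lambda u,v,z:ray(t,(200+u/4-.4,85+v/4-.4),z)
a=lambda p,q:np.degrees(np.arctan2(*(q-p)[[1,0]]))
for n,s,tip,e in(("bird",(236,361),(85,387),[(162,520),(143,88),(322,515),(303,83)]),("kettle",(636,441),(635,597),[(527,590),(515,155),(688,590),(677,155)])):
    S=f(*s,.094);T=f(*tip,.093);E=[f(*p,.018) for p in e]
    print(n,S,T,np.linalg.norm(T-S),"lever",a(S,T),"yaw",a(E[0],E[1]),a(E[2],E[3]),"midline y at stem x",np.mean(E,axis=0))
from scipy.spatial.transform import Rotation as R
s=manip.state();print(R.from_quat(s["tcp_rot"],scalar_first=True).as_matrix().round(3))
E
```

```text
bird [ 0.59058556 -0.01376182  0.094     ] [0.57842098 0.07229278 0.093     ] 0.086915888029073 lever 98.04595729367486 yaw 0.9444523974430616 0.785350101060842 midline y at stem x [ 0.63476878 -0.01269863  0.018     ]
kettle [ 0.53871738 -0.23811019  0.094     ] [ 0.45084749 -0.23466725  0.093     ] 0.0879429999668622 lever 177.75617264580652 yaw -0.353175704070787 -0.6433037087690753 midline y at stem x [ 0.58438755 -0.23771772  0.018     ]
[[ 0.96   0.279 -0.   ]
 [ 0.279 -0.96   0.001]
 [ 0.    -0.001 -1.   ]]
```

Emit:
{"api": "drive_tool", "payload": {"deltas": [{"dp":[0.3,-0.27,0],"dr":[0,0,0.015],"hand":0},{"dp":[0.6,-0.54,0],"dr":[0,0,0.03],"hand":0},{"dp":[0.9,-0.8,0],"dr":[0,0,0.045],"hand":0},{"dp":[1,-0.9,0],"dr":[0,0,0.045],"hand":0},{"dp":[1,-0.9,0],"dr":[0,0,0.045],"hand":0},{"dp":[1,-0.9,0],"dr":[0,0,0.045],"hand":0},{"dp":[1,-0.9,0],"dr":[0,0,0.045],"hand":0},{"dp":[1,-0.9,0],"dr":[0,0,0.045],"hand":0},{"dp":[1,-0.9,0],"dr":[0,0,0.045],"hand":0},{"dp":[1,-0.9,0],"dr":[0,0,0.045],"hand":0}]}}

```text
time: 0.93
position: [0.2309, -0.4383, 0.231]
tcp_rot: [-0.0, 1.0, -0.0, -0.0]
contact_force: [-1.1, -0.2, 0.4]
width: 0.0002
gripper_force: 0.0
```

Emit:
{"api": "drive_tool", "payload": {"deltas": [{"dp":[0.25,-0.2,0],"dr":[0,0,0],"hand":0},{"dp":[0.5,-0.4,0],"dr":[0,0,0],"hand":0},{"dp":[0.75,-0.6,0],"dr":[0,0,0],"hand":0},{"dp":[1,-0.83,0],"dr":[0,0,0],"hand":0},{"dp":[1,-0.83,0],"dr":[0,0,0],"hand":0},{"dp":[1,-0.83,0],"dr":[0,0,0],"hand":0},{"dp":[1,-0.83,0],"dr":[0,0,0],"hand":0},{"dp":[1,-0.83,0],"dr":[0,0,0],"hand":0},{"dp":[1,-0.83,0],"dr":[0,0,0],"hand":0},{"dp":[1,-0.83,0],"dr":[0,0,0],"hand":0}]}}

```text
time: 1.77
position: [0.3307, -0.3554, 0.2312]
tcp_rot: [-0.0, 1.0, -0.001, -0.0]
contact_force: [-0.4, 0.0, -0.5]
width: -0.0001
gripper_force: 0.0
```

Emit:
{"api": "drive_tool", "payload": {"deltas": [{"dp":[0.25,-0.2,0],"dr":[0,0,0],"hand":0},{"dp":[0.5,-0.4,0],"dr":[0,0,0],"hand":0},{"dp":[0.75,-0.6,0],"dr":[0,0,0],"hand":0},{"dp":[1,-0.8,0],"dr":[0,0,0],"hand":0},{"dp":[1,-0.8,0],"dr":[0,0,0],"hand":0},{"dp":[1,-0.8,0],"dr":[0,0,0],"hand":0},{"dp":[1,-0.8,0],"dr":[0,0,0],"hand":0},{"dp":[1,-0.8,0],"dr":[0,0,0],"hand":0},{"dp":[1,-0.8,0],"dr":[0,0,0],"hand":0},{"dp":[1,-0.8,0],"dr":[0,0,0],"hand":0}]}}

```text
time: 2.6
position: [0.4308, -0.2754, 0.2313]
tcp_rot: [-0.0, 1.0, -0.001, 0.0]
contact_force: [0.4, -0.7, 0.1]
width: 0.0
gripper_force: 0.0
```

Emit:
{"api": "drive_tool", "payload": {"deltas": [{"dp":[0.2,0,0.1],"dr":[0,0,0],"hand":0},{"dp":[0.43,0,0.25],"dr":[0,0,0],"hand":0},{"dp":[0.43,0,0.5],"dr":[0,0,0],"hand":0},{"dp":[0.43,0,0.75],"dr":[0,0,0],"hand":0},{"dp":[0.43,0,0.95],"dr":[0,0,0],"hand":0},{"dp":[0.43,0,1],"dr":[0,0,0],"hand":0},{"dp":[0.43,0,1],"dr":[0,0,0],"hand":0},{"dp":[0.43,0,1],"dr":[0,0,0],"hand":0},{"dp":[0.43,0,1],"dr":[0,0,0],"hand":0},{"dp":[0.43,0,1],"dr":[0,0,0],"hand":0}]}}

```text
time: 3.43
position: [0.4747, -0.2753, 0.1328]
tcp_rot: [0.001, 1.0, -0.0, 0.001]
contact_force: [-0.2, 0.0, 0.5]
width: 0.0001
gripper_force: 0.0
```

```bash
python3 - <<'E'
from cell import manip
import cv2,numpy as np
print(manip.state()["position"])
a=manip.camera("top")["color"][:384,130:,::-1];b=manip.camera("scene")["color"][:,:300,::-1]
cv2.imwrite("pics/p1.png",cv2.resize(np.hstack([a,b]),(791,445)))
E
```

```text
[ 0.47473118 -0.27528384  0.13275313]
```

View pics/p1.png

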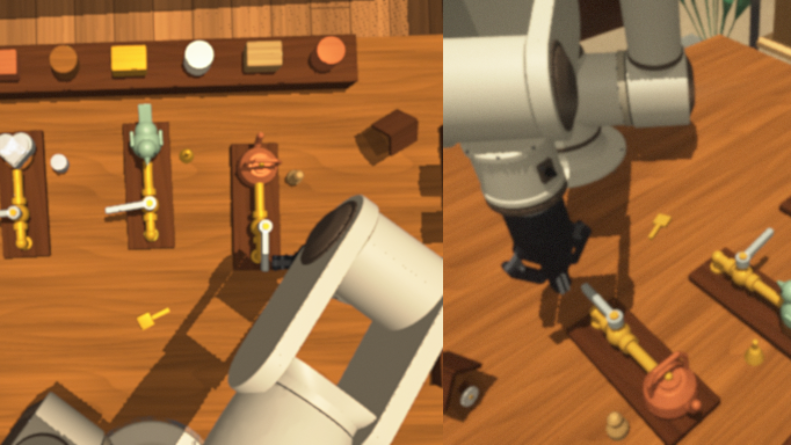

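Emit:
{"api": "drive_tool", "payload": {"deltas": [{"dp":[0,0,0.25],"dr":[0,0,0],"hand":0},{"dp":[0,0,0.45],"dr":[0,0,0],"hand":0},{"dp":[0,0,0.54],"dr":[0,0,0],"hand":0},{"dp":[0,0,0.54],"dr":[0,0,0],"hand":0},{"dp":[0,0,0.54],"dr":[0,0,0],"hand":0},{"dp":[0,0,0.54],"dr":[0,0,0],"hand":0},{"dp":[0,0,0.54],"dr":[0,0,0],"hand":0},{"dp":[0,0,0.54],"dr":[0,0,0],"hand":0},{"dp":[0,0,0.54],"dr":[0,0,0],"hand":0},{"dp":[0,0,0.54],"dr":[0,0,0],"hand":0}]}}

```text
time: 4.37
position: [0.4744, -0.2749, 0.0777]
tcp_rot: [0.0, 1.0, 0.0, 0.0]
contact_force: [-0.6, 0.6, 0.7]
width: 0.0001
gripper_force: 0.0
```

Emit:
{"api": "drive_tool", "payload": {"deltas": [{"dp":[0,-0.1,0],"dr":[0,0,0],"hand":0},{"dp":[-0.007,-0.17,0],"dr":[0,0,0],"hand":0},{"dp":[-0.032,-0.289,0],"dr":[0,0,0],"hand":0},{"dp":[-0.036,-0.407,0],"dr":[0,0,0],"hand":0},{"dp":[-0.02,-0.525,0],"dr":[0,0,0],"hand":0},{"dp":[0.016,-0.638,0],"dr":[0,0,0],"hand":0},{"dp":[0.072,-0.742,0],"dr":[0,0,0],"hand":0},{"dp":[0.145,-0.836,0],"dr":[0,0,0],"hand":0},{"dp":[0.145,-0.836,0],"dr":[0,0,0],"hand":0},{"dp":[0.145,-0.836,0],"dr":[0,0,0],"hand":0}]}}

```text
time: 5.2
position: [0.4893, -0.1904, 0.0771]
tcp_rot: [-0.0, 1.0, 0.001, -0.0]
contact_force: [-1.3, 0.7, -0.5]
width: 0.0003
gripper_force: 0.0
```

Emit:
{"api": "drive_tool", "payload": {"deltas": [{"dp":[0.087,-0.067,0],"dr":[0,0,0],"hand":0},{"dp":[0.187,-0.129,0],"dr":[0,0,0],"hand":0},{"dp":[0.25,-0.155,0],"dr":[0,0,0],"hand":0},{"dp":[0.29,-0.17,0],"dr":[0,0,0],"hand":0},{"dp":[0.32,-0.17,0],"dr":[0,0,0],"hand":0},{"dp":[0.33,-0.17,0],"dr":[0,0,0],"hand":0},{"dp":[0.34,-0.17,0],"dr":[0,0,0],"hand":0},{"dp":[0.34,-0.17,0],"dr":[0,0,0],"hand":0},{"dp":[0.34,-0.17,0],"dr":[0,0,0],"hand":0},{"dp":[0.34,-0.17,0],"dr":[0,0,0],"hand":0}]}}

```text
time: 6.03
position: [0.5228, -0.1744, 0.0774]
tcp_rot: [0.0, 1.0, -0.0, 0.0]
contact_force: [-0.3, 0.5, -0.3]
width: 0.0001
gripper_force: 0.0
```

```bash
python3 - <<'E'
from cell import manip
import cv2,numpy as np
a=manip.camera("top")["color"][:384,130:,::-1];b=manip.camera("scene")["color"][:,:300,::-1]
s=manip.state();print(s["position"],s["contact_force"])
cv2.imwrite("pics/p2.png",cv2.resize(np.hstack([a,b]),(791,445)))
E
```

```text
[ 0.52282028 -0.17433545  0.07744145] [ 0.11673296 -1.08371439  0.39621244]
```

View pics/p2.png

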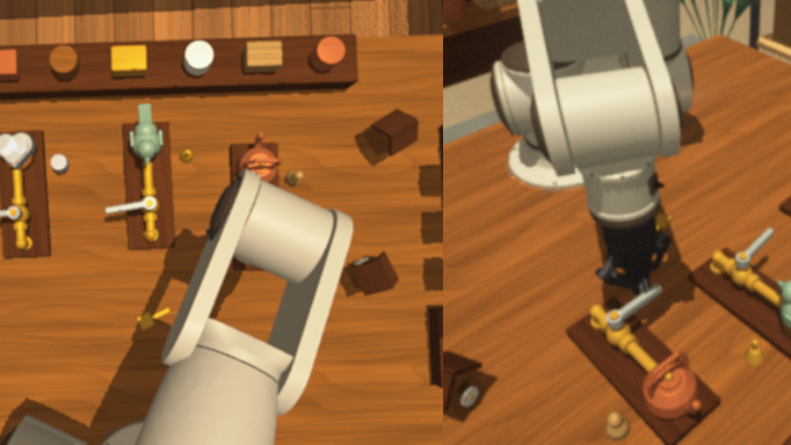

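The lever is now nearly crosswise with the finger behind it. There is no stop force yet, so I'll press on in small steps.

Emit:
{"api": "drive_tool", "payload": {"deltas": [{"dp":[0.01,0,0],"dr":[0,0,0],"hand":0},{"dp":[0.02,0,0],"dr":[0,0,0],"hand":0},{"dp":[0.03,0,0],"dr":[0,0,0],"hand":0},{"dp":[0.04,0,0],"dr":[0,0,0],"hand":0},{"dp":[0.04,0,0],"dr":[0,0,0],"hand":0},{"dp":[0.04,0,0],"dr":[0,0,0],"hand":0},{"dp":[0.04,0,0],"dr":[0,0,0],"hand":0},{"dp":[0.04,0,0],"dr":[0,0,0],"hand":0},{"dp":[0.04,0,0],"dr":[0,0,0],"hand":0},{"dp":[0.04,0,0],"dr":[0,0,0],"hand":0}]}}

```text
time: 6.97
position: [0.5247, -0.1742, 0.0771]
tcp_rot: [-0.0, 1.0, -0.0, -0.002]
contact_force: [-23.2, 0.4, 12.0]
width: -0.0
gripper_force: 11.4
```

Stop reached, with 23 N against the lever. I'll back off, raise the tool and look.

Emit:
{"api": "drive_tool", "payload": {"deltas": [{"dp":[-0.15,0,0],"dr":[0,0,0],"hand":0},{"dp":[-0.3,0,0],"dr":[0,0,0],"hand":0},{"dp":[-0.3,0,0],"dr":[0,0,0],"hand":0},{"dp":[-0.3,0,-0.3],"dr":[0,0,0],"hand":0},{"dp":[-0.3,0,-0.6],"dr":[0,0,0],"hand":0},{"dp":[-0.3,0,-0.9],"dr":[0,0,0],"hand":0},{"dp":[-0.3,0,-1],"dr":[0,0,0],"hand":0},{"dp":[-0.3,0,-1],"dr":[0,0,0],"hand":0},{"dp":[-0.3,0,-1],"dr":[0,0,0],"hand":0},{"dp":[-0.3,0,-1],"dr":[0,0,0],"hand":0}]}}

```text
time: 7.8
position: [0.4966, -0.174, 0.176]
tcp_rot: [-0.0, 1.0, 0.0, -0.001]
contact_force: [-0.7, -0.2, -0.6]
width: 0.0002
gripper_force: 0.0
```

Emit:
{"api": "drive_tool", "payload": {"deltas": [{"dp":[0,-0.3,0],"dr":[0,0,0],"hand":0},{"dp":[0.1,-0.6,0],"dr":[0,0,0],"hand":0},{"dp":[0.3,-0.9,0],"dr":[0,0,0],"hand":0},{"dp":[0.4,-1,0],"dr":[0,0,0],"hand":0},{"dp":[0.4,-1,0],"dr":[0,0,0],"hand":0},{"dp":[0.4,-1,0],"dr":[0,0,0],"hand":0},{"dp":[0.4,-1,0],"dr":[0,0,0],"hand":0},{"dp":[0.4,-1,0],"dr":[0,0,0],"hand":0},{"dp":[0.4,-1,0],"dr":[0,0,0],"hand":0},{"dp":[0.4,-1,0],"dr":[0,0,0],"hand":0}]}}

```text
time: 8.63
position: [0.5366, -0.0748, 0.1773]
tcp_rot: [-0.0, 1.0, -0.0, -0.0]
contact_force: [-1.1, -0.3, -0.0]
width: 0.0002
gripper_force: 0.0
```

Emit:
{"api": "drive_tool", "payload": {"deltas": [{"dp":[0.2,-0.3,0],"dr":[0,0,0],"hand":0},{"dp":[0.4,-0.6,0],"dr":[0,0,0],"hand":0},{"dp":[0.6,-0.9,0],"dr":[0,0,0],"hand":0},{"dp":[0.8,-1,0],"dr":[0,0,0],"hand":0},{"dp":[0.8,-1,0],"dr":[0,0,0],"hand":0},{"dp":[0.8,-1,0],"dr":[0,0,0],"hand":0},{"dp":[0.8,-1,0],"dr":[0,0,0],"hand":0},{"dp":[0.8,-1,0],"dr":[0,0,0],"hand":0},{"dp":[0.8,-1,0],"dr":[0,0,0],"hand":0},{"dp":[0.8,-1,0],"dr":[0,0,0],"hand":0}]}}

```text
time: 9.47
position: [0.6165, 0.0252, 0.1776]
tcp_rot: [-0.0, 1.0, -0.0, 0.0]
contact_force: [0.1, -0.0, 0.1]
width: 0.0002
gripper_force: 0.0
```

Emit:
{"api": "drive_tool", "payload": {"deltas": [{"dp":[0,-0.15,0],"dr":[0,0,0],"hand":0},{"dp":[0,-0.3,0],"dr":[0,0,0],"hand":0},{"dp":[0,-0.3,0.2],"dr":[0,0,0],"hand":0},{"dp":[0,-0.3,0.4],"dr":[0,0,0],"hand":0},{"dp":[0,-0.3,0.5],"dr":[0,0,0],"hand":0},{"dp":[0,-0.3,0.5],"dr":[0,0,0],"hand":0},{"dp":[0,-0.3,0.5],"dr":[0,0,0],"hand":0},{"dp":[0,-0.3,0.5],"dr":[0,0,0],"hand":0},{"dp":[0,-0.3,0.5],"dr":[0,0,0],"hand":0},{"dp":[0,-0.3,0.5],"dr":[0,0,0],"hand":0}]}}

```text
time: 10.3
position: [0.6172, 0.0558, 0.1283]
tcp_rot: [-0.0, 1.0, -0.0, 0.001]
contact_force: [-0.4, 0.8, 0.8]
width: 0.0001
gripper_force: 0.0
```

```bash
python3 - <<'E'
from cell import manip
import cv2,numpy as np
from h import *
t=manip.camera("top");c=manip.camera("scene")
a=t["color"][:384,130:,::-1];b=c["color"][:,100:400,::-1]
for r,e in levers(t)+levers(c):print(np.round(r[0]),e)
cv2.imwrite("pics/p3.png",cv2.resize(np.hstack([a,b]),(791,445)))
E
```

```text
[272. 375.] [array([0.1491, 0.0046, 0.093 ]), array([ 0.134 , -0.0668,  0.093 ])]
[342. 197.] [array([ 0.5393, -0.2488,  0.093 ]), array([ 0.5326, -0.1514,  0.093 ])]
[249. 222.] [array([0.5592, 0.0089, 0.093 ]), array([0.4101, 0.0131, 0.093 ])]
[120. 184.] [array([0.5792, 0.2631, 0.093 ]), array([0.5777, 0.3386, 0.093 ])]
[222. 128.] [array([0.6978, 0.0301, 0.093 ]), array([0.7  , 0.103, 0.093])]
[165. 263.] [array([ 0.5458, -0.1536,  0.093 ]), array([ 0.5454, -0.2499,  0.093 ])]
[345. 153.] [array([0.5851, 0.3339, 0.093 ]), array([0.5862, 0.2398, 0.093 ])]
[ 22. 108.] [array([-0.1166, -0.0943,  0.093 ]), array([-0.1184, -0.222 ,  0.093 ])]
```

View pics/p3.png

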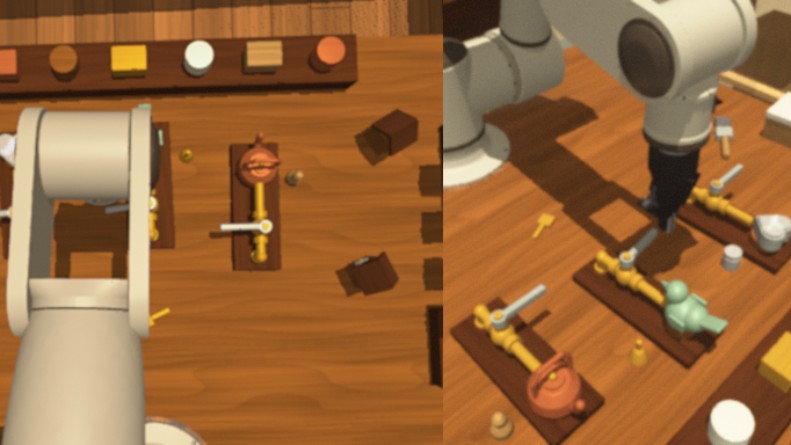

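The kettle lever now points crosswise: stem at (266,227), tip at (222,227) in the left panel. The fingers hang on the +x side of the bird's lever, so I'll descend and sweep.

Emit:
{"api": "drive_tool", "payload": {"deltas": [{"dp":[0,0,0.25],"dr":[0,0,0],"hand":0},{"dp":[0,0,0.45],"dr":[0,0,0],"hand":0},{"dp":[0,0,0.5],"dr":[0,0,0],"hand":0},{"dp":[0,0,0.5],"dr":[0,0,0],"hand":0},{"dp":[0,0,0.5],"dr":[0,0,0],"hand":0},{"dp":[0,0,0.5],"dr":[0,0,0],"hand":0},{"dp":[0,0,0.5],"dr":[0,0,0],"hand":0},{"dp":[0,0,0.5],"dr":[0,0,0],"hand":0},{"dp":[0,0,0.5],"dr":[0,0,0],"hand":0},{"dp":[0,0,0.5],"dr":[0,0,0],"hand":0}]}}

```text
time: 11.23
position: [0.6169, 0.0558, 0.0777]
tcp_rot: [-0.0, 1.0, 0.0, 0.0]
contact_force: [1.0, -0.0, -0.9]
width: 0.0
gripper_force: 0.0
```

Emit:
{"api": "drive_tool", "payload": {"deltas": [{"dp":[-0.125,0.028,0],"dr":[0,0,0],"hand":0},{"dp":[-0.242,0.013,0],"dr":[0,0,0],"hand":0},{"dp":[-0.361,0.019,0],"dr":[0,0,0],"hand":0},{"dp":[-0.476,0.046,0],"dr":[0,0,0],"hand":0},{"dp":[-0.586,0.092,0],"dr":[0,0,0],"hand":0},{"dp":[-0.685,0.156,0],"dr":[0,0,0],"hand":0},{"dp":[-0.771,0.237,0],"dr":[0,0,0],"hand":0},{"dp":[-0.843,0.332,0],"dr":[0,0,0],"hand":0},{"dp":[-0.89,0.41,0],"dr":[0,0,0],"hand":0},{"dp":[-0.89,0.41,0],"dr":[0,0,0],"hand":0}]}}

```text
time: 12.07
position: [0.5271, 0.0132, 0.0774]
tcp_rot: [0.0, 1.0, -0.001, -0.0]
contact_force: [0.7, 0.5, 0.3]
width: 0.0
gripper_force: 0.0
```

Emit:
{"api": "drive_tool", "payload": {"deltas": [{"dp":[-0.01,0.02,0],"dr":[0,0,0],"hand":0},{"dp":[-0.02,0.03,0],"dr":[0,0,0],"hand":0},{"dp":[-0.02,0.04,0],"dr":[0,0,0],"hand":0},{"dp":[-0.02,0.05,0],"dr":[0,0,0],"hand":0},{"dp":[-0.02,0.06,0],"dr":[0,0,0],"hand":0},{"dp":[-0.02,0.06,0],"dr":[0,0,0],"hand":0},{"dp":[-0.02,0.06,0],"dr":[0,0,0],"hand":0},{"dp":[-0.02,0.06,0],"dr":[0,0,0],"hand":0},{"dp":[-0.02,0.06,0],"dr":[0,0,0],"hand":0},{"dp":[-0.02,0.06,0],"dr":[0,0,0],"hand":0}]}}

```text
time: 12.9
position: [0.5258, 0.0089, 0.0773]
tcp_rot: [-0.0, 1.0, 0.0, -0.0]
contact_force: [-0.3, 1.1, -0.3]
width: 0.0001
gripper_force: 0.5
```

Emit:
{"api": "drive_tool", "payload": {"deltas": [{"dp":[0,0.01,0],"dr":[0,0,0],"hand":0},{"dp":[0,0.02,0],"dr":[0,0,0],"hand":0},{"dp":[0,0.03,0],"dr":[0,0,0],"hand":0},{"dp":[0,0.03,0],"dr":[0,0,0],"hand":0},{"dp":[0,0.03,0],"dr":[0,0,0],"hand":0},{"dp":[0,0.03,0],"dr":[0,0,0],"hand":0},{"dp":[0,0.03,0],"dr":[0,0,0],"hand":0},{"dp":[0,0.03,0],"dr":[0,0,0],"hand":0},{"dp":[0,0.03,0],"dr":[0,0,0],"hand":0},{"dp":[0,0.03,0],"dr":[0,0,0],"hand":0}]}}

```text
time: 13.73
position: [0.5259, 0.0058, 0.0774]
tcp_rot: [-0.0, 1.0, 0.0, 0.0]
contact_force: [0.2, -0.9, 0.4]
width: -0.0001
gripper_force: 0.0
```

Emit:
{"api": "drive_tool", "payload": {"deltas": [{"dp":[0,0.01,0],"dr":[0,0,0],"hand":0},{"dp":[0,0.02,0],"dr":[0,0,0],"hand":0},{"dp":[0,0.03,0],"dr":[0,0,0],"hand":0},{"dp":[0,0.03,0],"dr":[0,0,0],"hand":0},{"dp":[0,0.03,0],"dr":[0,0,0],"hand":0},{"dp":[0,0.03,0],"dr":[0,0,0],"hand":0},{"dp":[0,0.03,0],"dr":[0,0,0],"hand":0},{"dp":[0,0.03,0],"dr":[0,0,0],"hand":0},{"dp":[0,0.03,0],"dr":[0,0,0],"hand":0},{"dp":[0,0.03,0],"dr":[0,0,0],"hand":0}]}}

```text
time: 14.57
position: [0.5258, 0.0045, 0.0773]
tcp_rot: [-0.002, 1.0, 0.0, 0.0]
contact_force: [0.6, 16.6, 0.8]
width: -0.0001
gripper_force: 8.8
```

Stop reached, with 17 N on the lever. I'll back off and clear the view.

Emit:
{"api": "drive_tool", "payload": {"deltas": [{"dp":[0,-0.15,0],"dr":[0,0,0],"hand":0},{"dp":[0,-0.3,0],"dr":[0,0,0],"hand":0},{"dp":[0,-0.3,0],"dr":[0,0,0],"hand":0},{"dp":[0,-0.3,-0.3],"dr":[0,0,0],"hand":0},{"dp":[0,-0.3,-0.6],"dr":[0,0,0],"hand":0},{"dp":[0,-0.3,-0.9],"dr":[0,0,0],"hand":0},{"dp":[0,-0.3,-1],"dr":[0,0,0],"hand":0},{"dp":[0,-0.3,-1],"dr":[0,0,0],"hand":0},{"dp":[0,-0.3,-1],"dr":[0,0,0],"hand":0},{"dp":[0,-0.3,-1],"dr":[0,0,0],"hand":0}]}}

```text
time: 15.4
position: [0.5253, 0.0326, 0.176]
tcp_rot: [-0.0, 1.0, -0.0, -0.001]
contact_force: [0.3, 0.5, 0.4]
width: -0.0003
gripper_force: 0.0
```

Emit:
{"api": "drive_tool", "payload": {"deltas": [{"dp":[-0.3,-0.3,0],"dr":[0,0,0],"hand":0},{"dp":[-0.6,-0.6,0],"dr":[0,0,0],"hand":0},{"dp":[-0.9,-0.9,0],"dr":[0,0,0],"hand":0},{"dp":[-1,-1,0],"dr":[0,0,0],"hand":0},{"dp":[-1,-1,0],"dr":[0,0,0],"hand":0},{"dp":[-1,-1,0],"dr":[0,0,0],"hand":0},{"dp":[-1,-1,0],"dr":[0,0,0],"hand":0},{"dp":[-1,-1,0],"dr":[0,0,0],"hand":0},{"dp":[-1,-1,0],"dr":[0,0,0],"hand":0},{"dp":[-1,-1,0],"dr":[0,0,0],"hand":0}]}}

```text
time: 16.23
position: [0.4262, 0.1323, 0.177]
tcp_rot: [0.0, 1.0, -0.001, -0.0]
contact_force: [0.2, -0.1, 0.7]
width: -0.0
gripper_force: 0.0
```

```bash
python3 - <<'E'
from cell import manip
import cv2,numpy as np
from h import *
t=manip.camera("top");c=manip.camera("scene")
for r,e in levers(t)+levers(c):print(np.round(r[0]),e)
a=t["color"][:,60:400,::-1];b=c["color"][:,80:420,::-1]
cv2.imwrite("pics/p4.png",cv2.resize(np.hstack([a,b]),(790,446)))
E
```

```text
[260. 374.] [array([0.1461, 0.0721, 0.093 ]), array([ 0.1422, -0.0823,  0.093 ])]
[ 79. 312.] [array([0.3372, 0.4028, 0.093 ]), array([0.2469, 0.3958, 0.093 ])]
[342. 197.] [array([ 0.5393, -0.2488,  0.093 ]), array([ 0.5326, -0.1514,  0.093 ])]
[121. 184.] [array([0.5793, 0.263 , 0.093 ]), array([0.5778, 0.3386, 0.093 ])]
[258. 192.] [array([ 0.6017, -0.0139,  0.093 ]), array([ 0.5042, -0.011 ,  0.093 ])]
[165. 263.] [array([ 0.5454, -0.1535,  0.093 ]), array([ 0.545 , -0.2499,  0.093 ])]
[244. 214.] [array([ 0.5103, -0.0219,  0.093 ]), array([ 0.6058, -0.016 ,  0.093 ])]
[ 22. 109.] [array([-0.1179, -0.098 ,  0.093 ]), array([-0.1164, -0.2226,  0.093 ])]
[207.  36.] [array([-0.1167,  0.5326,  0.093 ]), array([-0.1179,  0.4218,  0.093 ])]
```

View pics/p4.png

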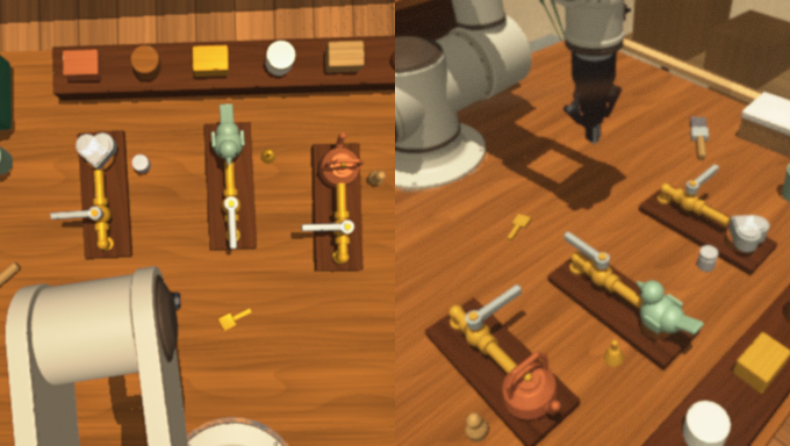

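The kettle lever is crosswise (tip (303,227), stem (347,227)), the bird's lever lies along its pipe (stem (231,204), tip (233,247)), and the heart's is unchanged. The arm is clear, so I'm handing in.

```bash
python3 -c "
from cell import manip
print(manip.finish_job())"
```

```text
the job is handed in; nothing more can be done
None
```

I turned the kettle's valve shut to its stop, then opened the bird's valve to its stop, left the heart's valve untouched, and handed the job in at about 16 s with the arm clear; the hand-in returned no verdict.

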